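Fit a suspension sleeve on the bush gauge and hold its cam lever at full lift

TASK

On the paddock table, find the brass sleeve whose bore fits the gauge pin, slide it onto the pin until it sits fully home on the lift plate, and let go of it. Then raise the red-handled cam lever until the cam is at its highest lift, with the lever standing straight up, and finish while still holding it there, because it springs back if released. Leave the tight sleeve, the spray can and the wrench alone.

Things in the scene. Friction and masses are not known exactly. Their poses are not given: they have to be found in the camera images.
- gauge_base: blue bush gauge fixed to the table; base plate 110 (x) x 130 (y, from -50 to +80) x 20 mm. Origin on the table under the gauge pin's axis, z up. Cam axle: parallel to y, above x = 0, 45 mm above the table, in cheeks 58 mm high at y = 27 to 64. The lever moves in the plane y = +80 mm beside the gauge: it lies over to the gauge's -x side and swings up
- pin_tip (a point): top of the fixed upright steel gauge pin, 121 mm above the table. The pin is 21 mm in diameter; its top 12 mm tapers to 10 mm diameter. z up
- lift_seat (a point): middle of the top face of the aluminium lift plate, on the pin's axis; the pin passes up through it. 80 mm above the table when the cam is down; the lever's cam raises it by up to 11 mm. The round part of the plate is about 56 mm across, with a 30 mm wide tongue to y = +59 mm over the cam. z up
- cam_lever (a joint): lever angle, rad. 0: low, towards the gauge's -x side, 1.40 short of upright; grows as raised; 1.40: straight up, highest lift; beyond, it leans to +x and the cam drops; stop at 2.10. Friction holds it when low; a spring pulls it back from above about 0.6. Raising takes up to 8 N at the grip, holding it up 3 to 8 N
- lever_grip (a point): centre of the red barrel grip at the lever's end, 100 mm from the axle; the barrel is 22 mm in diameter and 30 mm long, its length parallel to the cam axle (gauge's y axis), turning with the lever; a 10 mm thick rod joins it to the axle. Can be pinched from above by its flat ends, and turns between the fingers
- sleeve: the sleeve that fits: loose brass tube, 36 mm outside diameter, 24 mm bore (6 mm wall), 45 mm long, standing upright, about 95 to 160 g. Origin in the middle of its underside, z up
- tight_sleeve: the sleeve that does not fit, to be left alone: same brass, 36 mm outside, 45 mm tall, but a small 14 mm bore (11 mm wall). Origin in the middle of its underside
- spray_can: bystander: steel spray can with an orange label, 60 mm in diameter, 170 mm tall; origin in the middle of its underside
- wrench: bystander: steel wrench, 180 mm long, lying flat; origin near its middle on the table, x along it
Things that resemble listed ones, but are neither listed nor needed, are in the scene too. What is meant by the gauge_base is not orange or pink, and is the smaller of those in its own colour.

How it is judged:
By the outcome, as a careful person would: the job done as asked, in the order asked, and still so for the second after the job is handed in, while the arm keeps its last pose, push and grip.
It also fails if it takes over 56 s, if anything falls off the work surface, if the arm or the gripper's body presses on something with over 40 N, if the wrist force passes 120 N, or if a joint passes its speed limit or range.

ROBOT

A 7-joint arm with a two-finger parallel gripper is mounted at the origin on the work surface. World frame = base frame: x ahead of the robot, y to its left, z up, the work surface at z = 0. Lengths are in m, angles in rad, forces in N, time in s.
With the tool pointing down it reaches from about 0.425 to 0.925 m from the base axis. Payload 6.8 kg.
Tool frame: the origin (TCP) lies midway between the tips of the shut fingers; the grasp point (between the pads) lies 19 mm behind it; z points along the fingers, y is the line along which they close (so a half turn about z gives the same grasp; the last joint's range is limited). The gripper opens to 85 mm and grips with 20 to 120 N. Pads are 22 mm wide; open, the fingers measure 114 mm over their backs; the gripper's body (76 mm by 85 mm) begins 54 mm behind the grasp point. The pads swing forward as they close: fully open they stand 13 mm farther back than shut.
Start: joints at [0.994, 0.477, 0.022, 1.555, -0.011, 1.109, -0.083], TCP at [0.305, -0.602, 0.231] pointing down, gripper open.
Joint ranges: [-2.96, 2.96], [-0.34, 2.1], [-1.41, 1.46], [0.24, 2.44], [-1.37, 4.51], [0.17, 1.92], [-2.96, 2.96]. Speed limits (rad/s): [2.39, 2.39, 3.14, 3.14, 3.14, 3.14, 3.14].

INTERFACE

Orientations are given as a rotation vector (axis times angle).
In Python, from bench import get_obs, grab_frame, camera_params, r gives the robot as it stands.
- The arm moves only by the shell command python3 -m jog 'ROWS' [FORCE]. ROWS is JSON, a list of rows, each an object of numbers: "rx", "ry", "rz": the turn, a rotation vector about the world's x, y, z scaled (see below); "x", "y", "z": the shift along the world's x, y, z scaled (see below); "jaw": the opening, from -1 (shut) to 1 (fully open). In form: [{"rx": .., "ry": .., "rz": .., "x": .., "y": .., "z": .., "jaw": ..}, ...]. A call has 1 to 8 rows; each row shifts and turns the commanded pose from where the row before left it; what a row does not reach is not made up. The controller multiplies each number of a shift by 60 mm and each number of a turn by 10 degrees. A row lasts 1/8 s, in which the tool goes at most 62.5 mm and 10.7 degrees, less where a joint would pass 70% of its speed; a pose out of reach is approached as far as the arm can. A call with a number of a shift or a turn outside -1 to 1 is refused whole. A call with a gripper value outside its range is refused whole. The fingers move at their own pace and stop on an object; FORCE is the grip in N (left out, the last holds). Time passes only in rows, so rows that do not move let the fingers close. It gives the time, the measured TCP pose, the force, the opening and the grip force at its end, in the units of the state.
- get_obs(): the state, without advancing time (a new reading comes with each control period).
- grab_frame(name): name is "scene" or "side" or "wrist"; returns the picture (420x560x3 uint8, red, green, blue); there is no depth.
- camera_params(name): a dict with "fx", "fy", "cx", "cy" (pixels), "k1" (the pictures are not rectified: a ray, as slopes to the right and down, at radius r is drawn at 1 + k1 r^2 times it, then the intrinsics apply), "R" (3x3) and "t" (3): a world point X has camera coordinates R X + t. Camera axes: x right, y down, z forward; pixel columns grow to the right and rows downward; lengths in m; the calibration is good to about 2 mm. A picture is of the moment at which its call begins: read the wrist's pose just before it. camera_params takes no time and is no camera call; for the wrist camera it gives the pose at the moment of the call.
- r.hand_in(): hands the job in; it is judged then, once.
The state is a dict: "clock": time; "joints": joint angles; "qvel": joint speeds; "tau": joint torques, N m; "tcp_pos": TCP position; "orientation": TCP orientation; "contact_force": force on the tool from outside, world axes, zero at the start; "moment": the same for the moment, N m; "grip_width": finger opening in m; "gripper_force": force on a finger pad.
Only numpy, scipy, OpenCV 4.12 (cv2) and the standard library are available. Lean on these libraries where they do the work, as an engineer would, in place of code of your own. Each camera call takes 0.05 s, during which the arm holds its last target. There are 200 camera calls.

## Working session

There is one attempt and no reset: what is moved stays moved. The work goes in short steps, Python scripts to look and compute and a shell command to move; the robot and the scene stay as the last step left them, time stands still between calls to the robot, and variables do not carry over. Pictures are saved under pics/ and viewed, at most 10 in all, crops included, and the job is handed in when it is done.

```bash
ls; mkdir -p pics; python3 - <<'E'
from bench import *
import cv2,numpy as np
for n in ("scene","side"):
    f=grab_frame(n); cv2.imwrite(f"pics/{n}0.png",cv2.resize(f[:,:,::-1],(800,600)))
    p=camera_params(n);print(n,{k:np.round(v,4).tolist() for k,v in p.items()})
print(get_obs())
E
```

```text
pics
scene {'fx': 526.5729, 'fy': 526.5729, 'cx': 282.4616, 'cy': 208.9657, 'k1': -0.0194, 'R': [[0.5317, 0.8469, -0.0084], [0.5764, -0.3691, -0.729], [-0.6205, 0.3827, -0.6844]], 't': [-0.2695, -0.3091, 1.969]}
side {'fx': 480.0652, 'fy': 480.0652, 'cx': 289.5642, 'cy': 214.6891, 'k1': -0.1023, 'R': [[-0.8818, -0.4716, -0.0003], [-0.3081, 0.5766, -0.7567], [0.3571, -0.6672, -0.6537]], 't': [0.5046, 0.3, 1.0029]}
{'clock': 0.1, 'joints': array([ 0.99386351,  0.47772776,  0.02234888,  1.55632946, -0.01151263,
        1.10934282, -0.08305619]), 'qvel': array([-0.00023557, -0.00237322,  0.00043775, -0.00106301, -0.00027634,
       -0.00136869,  0.00068426]), 'tau': array([ 4.77820300e-03, -5.97760034e+01,  1.61415149e+00, -2.81954187e+01,
        1.28964460e-02,  5.05139324e-03,  3.81941007e-06]), 'tcp_pos': array([ 0.30474254, -0.60169064,  0.23042592]), 'orientation': array([-3.05409169e+00, -7.29423094e-01,  7.85228503e-04]), 'contact_force': array([-0.16275835, -0.12526314, -0.49268411]), 'moment': array([ 0.01784546, -0.01575286,  0.01303894]), 'gripper_force': 0.0, 'grip_width': 0.08553386156706178}
```

View pics/scene0.png

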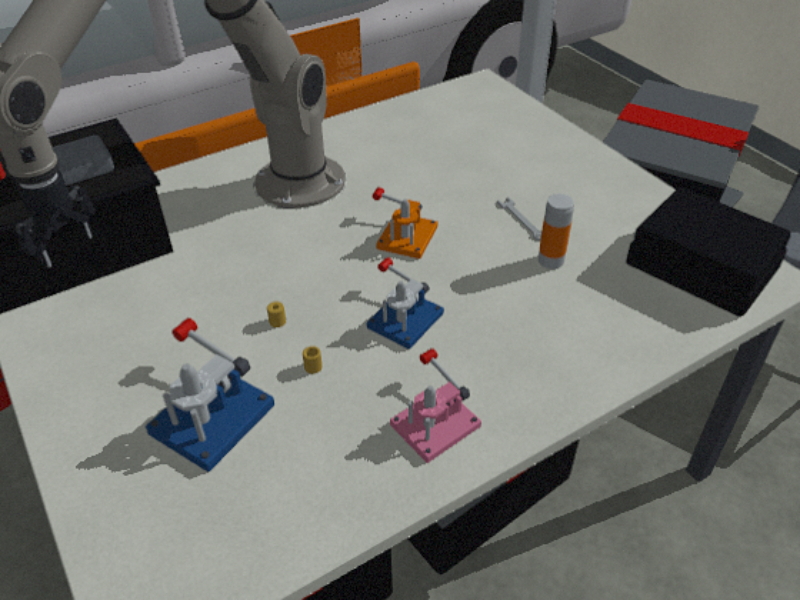

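View pics/side0.png

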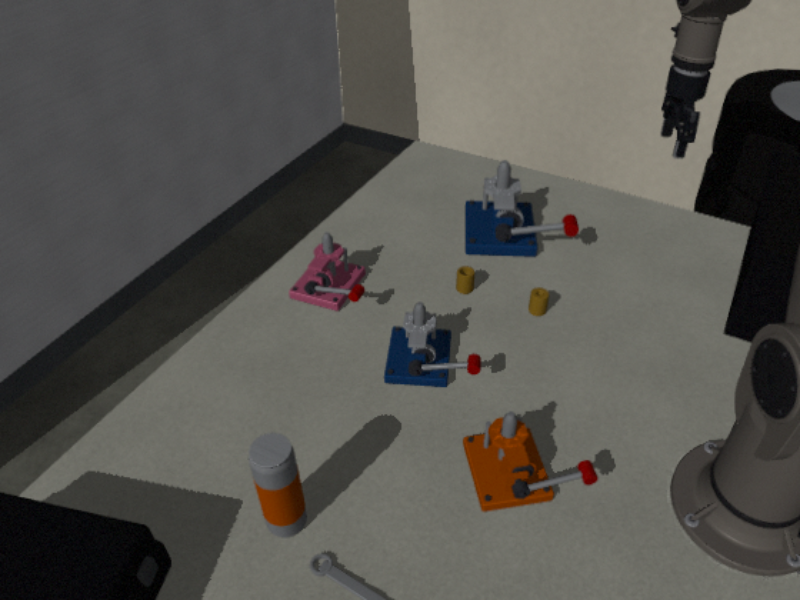

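The smaller blue gauge is the middle one: scene about (405,316) px, pin tip (404,285), grip (386,265). In the side view its tip is at (420,307) and its grip at (474,364). The two sleeves are at scene (276,312) and (312,358). I'll zoom in next.

```bash
cat > h.py <<'E'
from bench import *
import cv2,numpy as np
from scipy.optimize import least_squares
def proj(p,X):
    c=np.atleast_2d(X)@np.array(p["R"]).T+p["t"]; s=c[:,:2]/c[:,2:]
    s=s*(1+p["k1"]*(s**2).sum(1,keepdims=True))
    return s*[p["fx"],p["fy"]]+[p["cx"],p["cy"]]
def tri(views):  # [(params,(u,v))]
    return least_squares(lambda X:np.ravel([proj(p,X)[0]-uv for p,uv in views]),[.6,-.2,.05]).x
def onplane(p,uv,z):
    s=least_squares(lambda x:proj(p,[x[0],x[1],z])[0]-uv,[.6,-.2]);return s.x
E
python3 - <<'E'
import cv2,numpy as np
from h import *
a=grab_frame("scene")[:,:,::-1];b=grab_frame("side")[:,:,::-1]
# crops 100x75 ->400x300 (x4)
def c(f,u,v):return cv2.resize(f[v:v+75,u:u+100],(400,300),interpolation=cv2.INTER_CUBIC)
cv2.imwrite("pics/z.png",np.vstack([np.hstack([c(a,235,175),c(b,260,205)]),np.hstack([c(a,160,200),c(b,300,165)])]))
E
```

```text
(no output)
```

View pics/z.png

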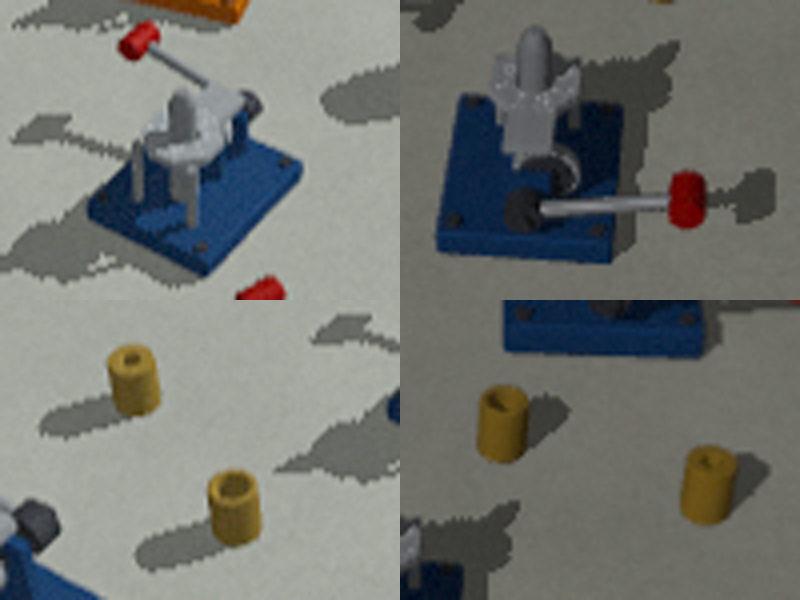

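The top row shows the gauge in both views. The wide-bore sleeve is at scene crop (235,485) and side crop (503,400); the tight one is at (133,355) and (711,457). I'll fit the poses from these.

```bash
python3 - <<'E'
from h import *
a=camera_params("scene");b=camera_params("side")
A=lambda u,v:np.array([235+u/4,175+v/4]);B=lambda u,v:np.array([260+(u-400)/4,205+v/4])
A2=lambda u,v:np.array([160+u/4,200+(v-300)/4]);B2=lambda u,v:np.array([300+(u-400)/4,165+(v-300)/4])
print("sleeve top",tri([(a,A2(235,485)),(b,B2(503,400))]))
print("tight top",tri([(a,A2(133,355)),(b,B2(711,457))]))
print("pin",tri([(a,A(181,91)),(b,B(535,28))]))
g=tri([(a,A(140,41)),(b,B(688,199))]);print("grip",g)
m=[(b,B(458,94),(.055,-.05,.02)),(b,B(624,104),(-.055,-.05,.02)),(b,B(612,247),(-.055,.08,.02)),(b,B(438,235),(.055,.08,.02)),
(a,A(88,207),(-.055,-.05,.02)),(a,A(207,265),(.055,-.05,.02)),(a,A(302,165),(.055,.08,.02)),(a,A(181,91),(0,0,.121)),(b,B(535,28),(0,0,.121)),]
def W(x,X):
    c,s=np.cos(x[2]),np.sin(x[2]);return np.array([x[0]+c*X[0]-s*X[1],x[1]+s*X[0]+c*X[1],X[2]])
def res(x):
    r=[proj(p,W(x,X))[0]-uv for p,uv,X in m]
    G=W(x,(-.1*np.sin(1.4-x[3]),.08,.045+.1*np.cos(1.4-x[3])))
    r+=[proj(a,G)[0]-A(140,41),proj(b,G)[0]-B(688,199)]
    return np.ravel(r)
s=least_squares(res,[.65,-.15,0,0.]);print("gauge x y yaw lever",s.x);print(np.round(s.fun.reshape(-1,2),1).tolist())
x=s.x;print("grip model",W(x,(-.1*np.sin(1.4-x[3]),.08,.045+.1*np.cos(1.4-x[3]))))
o=get_obs();from scipy.spatial.transform import Rotation as R;print(R.from_rotvec(o["orientation"]).as_matrix().round(3))
w=camera_params("wrist");print(w)
E
```

```text
sleeve top [ 0.59846928 -0.26701812  0.04214685]
tight top [ 0.44385412 -0.27233506  0.04582441]
pin [ 0.59246635 -0.05981113  0.11844401]
grip [ 0.47013313 -0.02299461  0.06055649]
gauge x y yaw lever [ 0.59211036 -0.05792942  0.40335775 -0.01447524]
[[-0.1, -1.3], [-0.5, -1.4], [0.0, -1.4], [-1.0, -1.2], [-0.8, -2.2], [0.1, -1.5], [0.7, -2.3], [0.5, -1.0], [-0.2, -0.3], [-0.4, -0.2], [-0.1, 0.1]]
grip model [ 0.46985631 -0.02312185  0.06056852]
[[ 0.892  0.452 -0.001]
 [ 0.452 -0.892  0.001]
 [-0.    -0.001 -1.   ]]
{'fx': 349.05221021766016, 'fy': 349.05221021766016, 'cx': 278.57253986028206, 'cy': 203.9999104437687, 'k1': 0.011875225535562844, 'R': array([[ 0.45088395, -0.89258118, -0.00158291],
       [-0.85327106, -0.43154574,  0.2927401 ],
       [-0.2619774 , -0.13064116, -0.95619074]]), 't': array([-0.67360356, -0.03761275,  0.37935076])}
```

```bash
python3 -m jog '[{"x":0.6,"y":0.7,"rz":-0.2,"jaw":0.5},{"x":0.6,"y":0.7,"rz":-0.18},{"x":0.6,"y":0.7},{"x":0.6,"y":0.7},{"x":0.6,"y":0.7},{"x":0.6,"y":0.7},{"x":0.6,"y":0.7},{"x":0.6,"y":0.6}]' 60
python3 -m jog '[{},{}]'
python3 - <<'E'
from h import *
a=camera_params("scene");b=camera_params("side")
S=lambda u,v:np.array([u,v])*.7
print("big knob",tri([(a,S(242,366)),(b,S(505,232))]),"corner",onplane(a,S(273,402),.03))
w=camera_params("wrist");o=get_obs();f=grab_frame("wrist")
print(o["tcp_pos"],o["orientation"],o["grip_width"],o["contact_force"])
print("pred sleeve top",proj(w,[.598,-.267,.045]),"tcp",proj(w,o["tcp_pos"]))
cv2.imwrite("pics/w1.png",f[:,:,::-1])
E
```

```text
big knob [ 0.57346187 -0.40337314  0.06099228] corner [ 0.66177572 -0.38223886]
[ 0.30480056 -0.60187222  0.23068458] [-3.05464909e+00 -7.29422322e-01  5.31111935e-04] 0.08549183200149887 [0.52259157 0.30638533 0.22471607]
pred sleeve top [[  -5.21208852 -514.28940038]] tcp [[280.08145591 269.55219339]]validation failed for argument at $[0]...
validation failed for argument at $[0]...
```

View pics/w1.png

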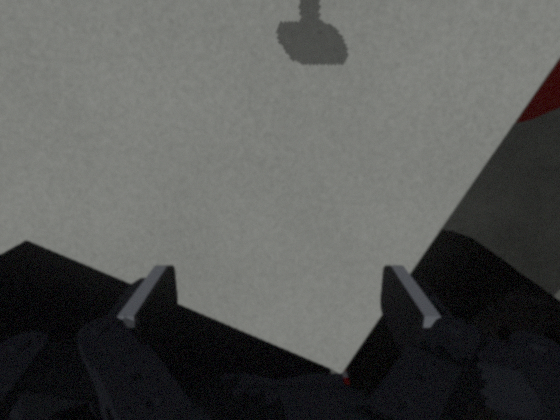

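The rows were refused because every key is required, and the wrist view shows only bare table. I'll resend with all the keys.

```bash
python3 -m jog '[{"rx":0,"ry":0,"rz":-0.2,"x":0.6,"y":0.7,"z":0,"jaw":0.5},{"rx":0,"ry":0,"rz":-0.18,"x":0.6,"y":0.7,"z":0,"jaw":0.5},{"rx":0,"ry":0,"rz":0,"x":0.6,"y":0.7,"z":0,"jaw":0.5},{"rx":0,"ry":0,"rz":0,"x":0.6,"y":0.7,"z":0,"jaw":0.5},{"rx":0,"ry":0,"rz":0,"x":0.6,"y":0.7,"z":0,"jaw":0.5},{"rx":0,"ry":0,"rz":0,"x":0.6,"y":0.7,"z":0,"jaw":0.5},{"rx":0,"ry":0,"rz":0,"x":0.6,"y":0.7,"z":0,"jaw":0.5},{"rx":0,"ry":0,"rz":0,"x":0.5,"y":0.6,"z":0,"jaw":0.5}]' 60
python3 -m jog '[{"rx":0,"ry":0,"rz":0,"x":0,"y":0,"z":0,"jaw":0.5},{"rx":0,"ry":0,"rz":0,"x":0,"y":0,"z":0,"jaw":0.5}]'
python3 - <<'E'
from h import *
w=camera_params("wrist");o=get_obs();f=grab_frame("wrist")
print(o["tcp_pos"],o["orientation"],o["grip_width"],o["contact_force"])
print("pred sleeve top",proj(w,[.598,-.267,.045]),"tcp",proj(w,o["tcp_pos"]))
cv2.imwrite("pics/w2.png",f[:,:,::-1]); np.save("w2.npy",w)
E
```

```text
clock: 1.25
tcp_pos: [0.5883, -0.27, 0.2313]
orientation: [-3.078, -0.63, -0.001]
contact_force: [0.7, 0.7, 0.8]
grip_width: 0.064
gripper_force: 0.0
clock: 1.5
tcp_pos: [0.5866, -0.2727, 0.2311]
orientation: [3.078, 0.628, -0.001]
contact_force: [-0.7, -0.1, -0.0]
grip_width: 0.0645
gripper_force: 0.0
[ 0.5865522  -0.27271356  0.23106556] [ 3.07786696e+00  6.27657187e-01 -1.37636119e-03] 0.06445198420411236 [-0.72410858 -0.14734027 -0.0067064 ]
pred sleeve top [[278.50970505 164.72950185]] tcp [[280.04615859 269.44021501]]
```

View pics/w2.png

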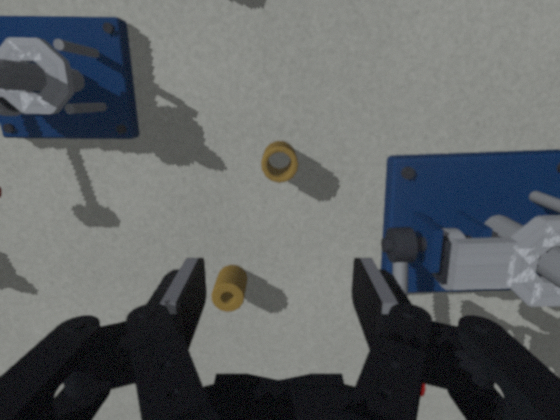

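The wide-bore sleeve's top rim is centred at about (280,162), within 3 px of the prediction, and the fingers have a clear way down.

```bash
python3 - <<'E'
from h import *
w=np.load("w2.npy",allow_pickle=True).item()
s=onplane(w,(279.7,162),.045);print(s,(s-get_obs()["tcp_pos"][:2])/.06)
# pin-base check: big corner of small gauge top at (137,137)->
print(onplane(w,(137,137),.02), "corner model", [.5921+np.cos(.4034)*(-.055)+np.sin(.4034)*.05,-.0579-np.sin(.4034)*.055-np.cos(.4034)*.05], onplane(w,(126,17),.02))
E
```

```text
[ 0.60084809 -0.26701726] [0.24605642 0.10921665]
[ 0.56420916 -0.12807963] corner model [np.float64(0.5611421438655012), np.float64(-0.1254767056281651)] [ 0.66395936 -0.08921021]
```

```bash
python3 -m jog '[{"rx":0,"ry":0,"rz":0,"x":0.225,"y":0.1,"z":0,"jaw":0.5},{"rx":0,"ry":0,"rz":0,"x":0,"y":0,"z":-0.9,"jaw":0.5},{"rx":0,"ry":0,"rz":0,"x":0,"y":0,"z":-0.9,"jaw":0.5},{"rx":0,"ry":0,"rz":0,"x":0,"y":0,"z":-0.9,"jaw":0.5},{"rx":0,"ry":0,"rz":0,"x":0,"y":0,"z":-0.6,"jaw":0.5},{"rx":0,"ry":0,"rz":0,"x":0,"y":0,"z":-0.3,"jaw":0.5},{"rx":0,"ry":0,"rz":0,"x":0,"y":0,"z":0,"jaw":0.5},{"rx":0,"ry":0,"rz":0,"x":0,"y":0,"z":0,"jaw":0.5}]' 60
python3 -m jog '[{"rx":0,"ry":0,"rz":0,"x":0,"y":0,"z":0,"jaw":-1},{"rx":0,"ry":0,"rz":0,"x":0,"y":0,"z":0,"jaw":-1},{"rx":0,"ry":0,"rz":0,"x":0,"y":0,"z":0,"jaw":-1},{"rx":0,"ry":0,"rz":0,"x":0,"y":0,"z":0,"jaw":-1},{"rx":0,"ry":0,"rz":0,"x":0,"y":0,"z":0,"jaw":-1},{"rx":0,"ry":0,"rz":0,"x":0,"y":0,"z":0,"jaw":-1}]' 60
```

```text
clock: 2.55
tcp_pos: [0.6019, -0.2668, 0.0171]
orientation: [3.077, 0.627, 0.004]
contact_force: [0.2, -1.0, 0.4]
grip_width: 0.0641
gripper_force: 0.0
clock: 3.3
tcp_pos: [0.6015, -0.2666, 0.0172]
orientation: [3.077, 0.627, 0.003]
contact_force: [-0.9, 1.2, 6.1]
grip_width: 0.0351
gripper_force: 59.1
```

```bash
python3 -m jog '[{"rx":0,"ry":0,"rz":0,"x":0,"y":0,"z":0.6,"jaw":-1},{"rx":0,"ry":0,"rz":0,"x":0,"y":0,"z":0.9,"jaw":-1},{"rx":0,"ry":0,"rz":0,"x":0,"y":0,"z":0.9,"jaw":-1},{"rx":0,"ry":0,"rz":0,"x":-0.2,"y":0.7,"z":0.6,"jaw":-1},{"rx":0,"ry":0,"rz":0,"x":-0.25,"y":0.8,"z":0.2,"jaw":-1},{"rx":0,"ry":0,"rz":0,"x":-0.25,"y":0.8,"z":0,"jaw":-1},{"rx":0,"ry":0,"rz":0,"x":-0.225,"y":0.8,"z":0,"jaw":-1},{"rx":0,"ry":0,"rz":0,"x":0,"y":0,"z":0,"jaw":-1}]'
python3 -m jog '[{"rx":0,"ry":0,"rz":0,"x":0,"y":0,"z":0,"jaw":-1},{"rx":0,"ry":0,"rz":0,"x":0,"y":0,"z":0,"jaw":-1}]'
python3 - <<'E'
from h import *
w=camera_params("wrist");o=get_obs();f=grab_frame("wrist")
print(o["tcp_pos"],o["orientation"],o["grip_width"],o["contact_force"])
print("pred pin tip",proj(w,[.592,-.058,.121]),"tcp",proj(w,o["tcp_pos"]), "base corners",proj(w,[[.6623,-.0823,.02],[.5611,-.1255,.02]]))
print("pin at seat",proj(w,[.592,-.058,.080]))
cv2.imwrite("pics/w3.png",f[:,:,::-1]); np.save("w3.npy",w)
E
```

```text
clock: 4.3
tcp_pos: [0.5442, -0.0753, 0.2081]
orientation: [-3.074, -0.639, -0.001]
contact_force: [0.8, -0.9, -1.1]
grip_width: 0.0352
gripper_force: 60.2
clock: 4.55
tcp_pos: [0.5451, -0.0817, 0.2074]
orientation: [3.078, 0.624, 0.0]
contact_force: [-0.5, 1.3, -1.0]
grip_width: 0.035
gripper_force: 60.2
[ 0.54513711 -0.08173875  0.20739315] [3.07832372e+00 6.24265947e-01 1.74418775e-04] 0.035013682523361976 [-0.45169386  1.2873875  -1.01110716]
pred pin tip [[273.89282214 132.75807806]] tcp [[280.03248464 269.45835188]] base corners [[332.09123861  56.88251582]
 [327.37312895 180.07826084]]
pin at seat [[274.58046331 127.45850948]]
```

View pics/w3.png

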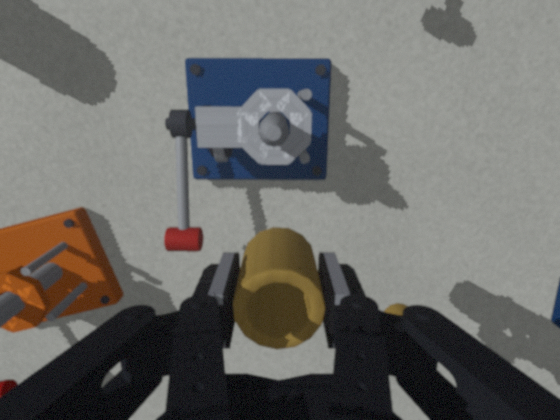

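The gauge corners are at (331,59) and (328,180) and the pin tip is near (274,128), all within 2–4 px of prediction. The held sleeve's face at (280,305) shows no obvious bore, so I'll take an enhanced crop.

```bash
python3 - <<'E'
import cv2,numpy as np
f=cv2.imread("pics/w3.png")
g=lambda a,k:cv2.resize(np.clip(a.astype(float)*k,0,255).astype(np.uint8),(400,400),interpolation=cv2.INTER_CUBIC)
cv2.imwrite("pics/z3.png",np.hstack([g(f[85:165,235:315],1.3),g(f[220:350,215:345],2)]))
E
```

```text
(no output)
```

View pics/z3.png

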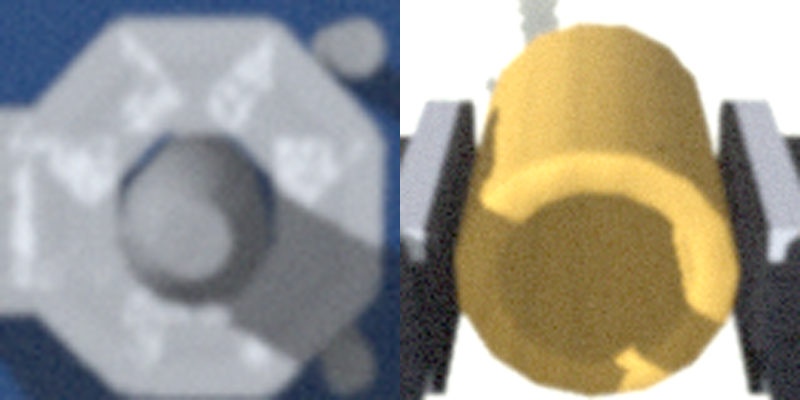

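Left crop: the pin tip disc is at (273,133) px in the full frame. Right crop: the wide bore is visible and the sleeve's top rim is centred at about (279.4,308.4).

```bash
python3 - <<'E'
from h import *
w=np.load("w3.npy",allow_pickle=True).item();o=get_obs();t=o["tcp_pos"]
p=onplane(w,(273,133),.121);s=onplane(w,(279.4,308.4),t[2]-.0172+.045);c=(p-s)/.06
print(p,s,s-t[:2],"move",c,t)
print("seat z units from now",(.080+.0172-t[2])/.06)
E
```

```text
[ 0.59163518 -0.05752929] [ 0.54339413 -0.08209333] [-0.00172145 -0.00041785] move [0.80401748 0.40940068] [ 0.54511558 -0.08167549  0.20729826]
seat z units from now -1.834971023228522
```

```bash
python3 -m jog '[{"rx":0,"ry":0,"rz":0,"x":0.4,"y":0.2,"z":0,"jaw":-1},{"rx":0,"ry":0,"rz":0,"x":0.4,"y":0.21,"z":0,"jaw":-1},{"rx":0,"ry":0,"rz":0,"x":0,"y":0,"z":-0.5,"jaw":-1},{"rx":0,"ry":0,"rz":0,"x":0,"y":0,"z":-0.4,"jaw":-1},{"rx":0,"ry":0,"rz":0,"x":0,"y":0,"z":0,"jaw":-1},{"rx":0,"ry":0,"rz":0,"x":0,"y":0,"z":0,"jaw":-1}]'
python3 - <<'E'
from h import *
o=get_obs();t=o["tcp_pos"];print(t,(np.array([.5916+.0017,-.0575+.0004])-t[:2])/.06)
a=grab_frame("scene")[:,:,::-1];b=grab_frame("side")[:,:,::-1]
c=lambda f,u,v:cv2.resize(f[v:v+75,u:u+50],(400,600),interpolation=cv2.INTER_CUBIC)
cv2.imwrite("pics/z4.png",np.hstack([c(a,255,160),c(b,270,175)]))
E
```

```text
clock: 5.35
tcp_pos: [0.5936, -0.0562, 0.1541]
orientation: [3.078, 0.626, 0.002]
contact_force: [-0.1, 0.2, -1.2]
grip_width: 0.0351
gripper_force: 60.2
[ 0.59364032 -0.05618421  0.15410494] [-0.00567195 -0.01526316]
```

View pics/z4.png

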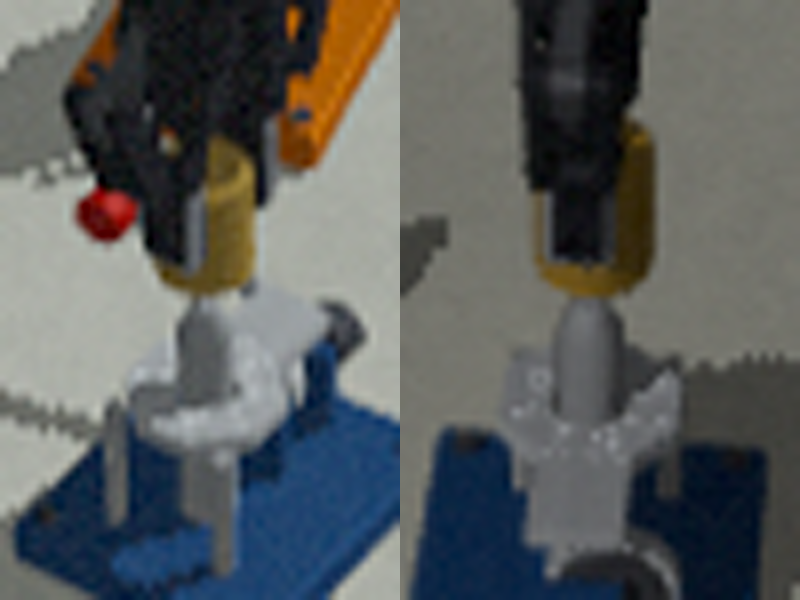

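In both views the sleeve sits centred over the pin: in the scene crop, columns 205 vs 203, and in the side crop, 595 vs 590. Lowering it.

```bash
python3 -m jog '[{"rx":0,"ry":0,"rz":0,"x":0,"y":-0.02,"z":-0.2,"jaw":-1},{"rx":0,"ry":0,"rz":0,"x":0,"y":0,"z":-0.15,"jaw":-1},{"rx":0,"ry":0,"rz":0,"x":0,"y":0,"z":-0.15,"jaw":-1},{"rx":0,"ry":0,"rz":0,"x":0,"y":0,"z":-0.1,"jaw":-1},{"rx":0,"ry":0,"rz":0,"x":0,"y":0,"z":0,"jaw":-1}]'
python3 -m jog '[{"rx":0,"ry":0,"rz":0,"x":0,"y":0,"z":-0.15,"jaw":-1},{"rx":0,"ry":0,"rz":0,"x":0,"y":0,"z":-0.1,"jaw":-1},{"rx":0,"ry":0,"rz":0,"x":0,"y":0,"z":-0.05,"jaw":-1},{"rx":0,"ry":0,"rz":0,"x":0,"y":0,"z":0,"jaw":-1},{"rx":0,"ry":0,"rz":0,"x":0,"y":0,"z":0,"jaw":-1}]'
```

```text
clock: 6.08
tcp_pos: [0.5935, -0.0566, 0.1169]
orientation: [3.078, 0.628, 0.001]
contact_force: [2.9, 0.7, -4.0]
grip_width: 0.0348
gripper_force: 60.1
clock: 6.7
tcp_pos: [0.5936, -0.0567, 0.0991]
orientation: [3.078, 0.628, 0.002]
contact_force: [5.9, -0.6, -3.8]
grip_width: 0.0349
gripper_force: 60.1
```

```bash
python3 -m jog '[{"rx":0,"ry":0,"rz":0,"x":0.015,"y":0,"z":-0.03,"jaw":-1},{"rx":0,"ry":0,"rz":0,"x":0,"y":0,"z":-0.02,"jaw":-1},{"rx":0,"ry":0,"rz":0,"x":0,"y":0,"z":0,"jaw":-1},{"rx":0,"ry":0,"rz":0,"x":0,"y":0,"z":0,"jaw":-1}]'
```

```text
clock: 7.2
tcp_pos: [0.5938, -0.0568, 0.0971]
orientation: [3.078, 0.628, -0.0]
contact_force: [-0.3, 0.8, 6.4]
grip_width: 0.0354
gripper_force: 61.0
```

```bash
python3 -m jog '[{"rx":0,"ry":0,"rz":0,"x":0,"y":0,"z":0,"jaw":0.4},{"rx":0,"ry":0,"rz":0,"x":0,"y":0,"z":0,"jaw":0.4},{"rx":0,"ry":0,"rz":0,"x":0,"y":0,"z":0,"jaw":0.4},{"rx":0,"ry":0,"rz":0,"x":0,"y":0,"z":0.3,"jaw":0.4},{"rx":0,"ry":0,"rz":0,"x":0,"y":0,"z":0.6,"jaw":0.4},{"rx":0,"ry":0,"rz":0,"x":0,"y":0,"z":0.7,"jaw":0.4},{"rx":0,"ry":0,"rz":0,"x":-0.7,"y":0.1,"z":0,"jaw":0.4},{"rx":0,"ry":0,"rz":0,"x":-0.7,"y":0.1,"z":0,"jaw":0.4}]'
python3 -m jog '[{"rx":0,"ry":0,"rz":0,"x":-0.65,"y":0.35,"z":0,"jaw":0.4},{"rx":0,"ry":0,"rz":0,"x":0,"y":0,"z":0,"jaw":0.4},{"rx":0,"ry":0,"rz":0,"x":0,"y":0,"z":0,"jaw":0.4}]'
python3 - <<'E'
from h import *
w3=np.load("w3.npy",allow_pickle=True).item();print("grip via w3",onplane(w3,(184,239),.0605))
w=camera_params("wrist");f=grab_frame("wrist")[:,:,::-1];b=grab_frame("side")[:,:,::-1]
t=get_obs()["tcp_pos"];print(t)
print("pred grip",proj(w,[.47,-.023,.0605]),"move",(np.array([.47,-.023,.0415])-t)/.06)
cv2.imwrite("pics/z5.png",np.hstack([cv2.resize(f,(400,300)),cv2.resize(b[175:250,260:360],(400,300),interpolation=cv2.INTER_CUBIC)]))
E
```

```text
clock: 8.2
tcp_pos: [0.5096, -0.0446, 0.194]
orientation: [3.078, 0.628, 0.004]
contact_force: [-0.4, 1.3, -0.2]
grip_width: 0.0603
gripper_force: 0.0
clock: 8.57
tcp_pos: [0.4719, -0.0239, 0.1935]
orientation: [3.078, 0.628, 0.004]
contact_force: [1.3, 0.3, 1.6]
grip_width: 0.0602
gripper_force: 0.0
grip via w3 [ 0.46905154 -0.02157783]
[ 0.47212074 -0.0242011   0.19292628]
pred grip [[277.31745133 194.45071073]] move [-0.03534564  0.02001829 -2.52377129]
```

View pics/z5.png

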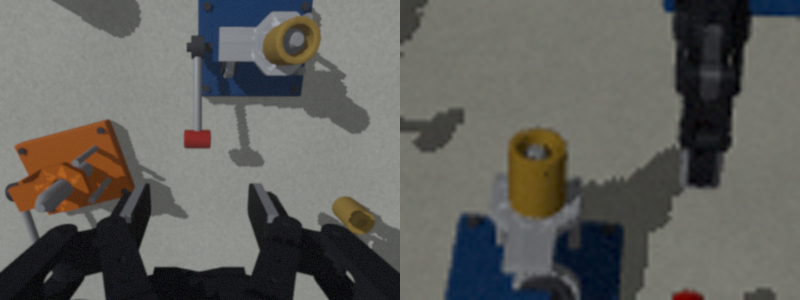

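The sleeve sits upright on the plate with the pin visible in its bore. The red grip is at wrist (276,195), as predicted.

```bash
python3 -m jog '[{"rx":0,"ry":0,"rz":0,"x":-0.04,"y":0.025,"z":-0.6,"jaw":0.2},{"rx":0,"ry":0,"rz":0,"x":0,"y":0,"z":-0.7,"jaw":0.2},{"rx":0,"ry":0,"rz":0,"x":0,"y":0,"z":-0.6,"jaw":0.2},{"rx":0,"ry":0,"rz":0,"x":0,"y":0,"z":-0.4,"jaw":0.2},{"rx":0,"ry":0,"rz":0,"x":0,"y":0,"z":-0.2,"jaw":0.2},{"rx":0,"ry":0,"rz":0,"x":0,"y":0,"z":0,"jaw":0.2}]' 40
python3 -m jog '[{"rx":0,"ry":0,"rz":0,"x":0,"y":0,"z":0,"jaw":-1},{"rx":0,"ry":0,"rz":0,"x":0,"y":0,"z":0,"jaw":-1},{"rx":0,"ry":0,"rz":0,"x":0,"y":0,"z":0,"jaw":-1},{"rx":0,"ry":0,"rz":0,"x":0,"y":0,"z":0,"jaw":-1},{"rx":0,"ry":0,"rz":0,"x":0,"y":0,"z":0,"jaw":-1}]' 40
```

```text
clock: 9.43
tcp_pos: [0.4687, -0.0224, 0.0419]
orientation: [-3.078, -0.627, 0.002]
contact_force: [-0.4, 0.1, -0.5]
grip_width: 0.0516
gripper_force: 0.0
clock: 10.05
tcp_pos: [0.4694, -0.0227, 0.0428]
orientation: [3.078, 0.627, 0.003]
contact_force: [2.8, -5.1, 3.2]
grip_width: 0.0295
gripper_force: 42.0
```

```bash
python3 -c "
import numpy as np
th=np.linspace(0,1.4,15);a=1.4-th
x=-.1*np.sin(a);z=.1*np.cos(a)
for d,e in zip(np.diff(x)/.06,np.diff(z)/.06):print(round(d*.9198,3),round(d*.3926,3),round(e,3))"
```

```text
0.034 0.014 0.163
0.048 0.021 0.158
0.063 0.027 0.152
0.076 0.033 0.145
0.089 0.038 0.136
0.101 0.043 0.125
0.112 0.048 0.114
0.122 0.052 0.101
0.131 0.056 0.087
0.138 0.059 0.072
0.144 0.061 0.057
0.148 0.063 0.041
0.152 0.065 0.025
0.153 0.065 0.008
```

```bash
python3 -m jog '[{"rx":0,"ry":0,"rz":0,"x":0.034,"y":0.014,"z":0.163,"jaw":-1},{"rx":0,"ry":0,"rz":0,"x":0.048,"y":0.021,"z":0.158,"jaw":-1},{"rx":0,"ry":0,"rz":0,"x":0.063,"y":0.027,"z":0.152,"jaw":-1},{"rx":0,"ry":0,"rz":0,"x":0.076,"y":0.033,"z":0.145,"jaw":-1},{"rx":0,"ry":0,"rz":0,"x":0.089,"y":0.038,"z":0.136,"jaw":-1},{"rx":0,"ry":0,"rz":0,"x":0.101,"y":0.043,"z":0.125,"jaw":-1},{"rx":0,"ry":0,"rz":0,"x":0.112,"y":0.048,"z":0.114,"jaw":-1},{"rx":0,"ry":0,"rz":0,"x":0,"y":0,"z":0,"jaw":-1}]' 50
```

```text
clock: 11.05
tcp_pos: [0.4969, -0.0112, 0.1004]
orientation: [3.077, 0.625, -0.011]
contact_force: [-1.2, -8.2, -3.4]
grip_width: 0.0294
gripper_force: 51.2
```

```bash
python3 -m jog '[{"rx":0,"ry":0,"rz":0,"x":0.122,"y":0.052,"z":0.101,"jaw":-1},{"rx":0,"ry":0,"rz":0,"x":0.131,"y":0.056,"z":0.087,"jaw":-1},{"rx":0,"ry":0,"rz":0,"x":0.138,"y":0.059,"z":0.072,"jaw":-1},{"rx":0,"ry":0,"rz":0,"x":0.144,"y":0.061,"z":0.057,"jaw":-1},{"rx":0,"ry":0,"rz":0,"x":0.148,"y":0.063,"z":0.041,"jaw":-1},{"rx":0,"ry":0,"rz":0,"x":0.152,"y":0.065,"z":0.025,"jaw":-1},{"rx":0,"ry":0,"rz":0,"x":0.153,"y":0.065,"z":0.008,"jaw":-1},{"rx":0,"ry":0,"rz":0,"x":0,"y":0,"z":0,"jaw":-1}]' 50
python3 -m jog '[{"rx":0,"ry":0,"rz":0,"x":0,"y":0,"z":0,"jaw":-1},{"rx":0,"ry":0,"rz":0,"x":0,"y":0,"z":0,"jaw":-1}]'
cat > chk.py <<'E'
from h import *
a=grab_frame("scene")[:,:,::-1];b=grab_frame("side")[:,:,::-1]
import sys
c=lambda f,u,v:cv2.resize(f[v:v+75,u:u+50],(400,600),interpolation=cv2.INTER_CUBIC)
cv2.imwrite(sys.argv[1],np.hstack([c(a,258,155),c(b,270,190)]))
t=get_obs()["tcp_pos"]
# target grip upright: gauge (0,.08)
P=np.array([.5918-.3926*.08,-.0577+.9198*.08]);d=P-t[:2];print("target",P,"err along gauge x,y (mm)",1e3*d@[.9198,.3926],1e3*d@[-.3926,.9198],"tcp",t)
pa=camera_params("scene");pb=camera_params("side");Q=[[*P,.045],[*P,.145]]
print("axle,grip in crops",(proj(pa,Q)-[258,155])*8,(proj(pb,Q)-[270,190])*8+[400,0])
E
python3 chk.py pics/z6.png
```

```text
clock: 12.05
tcp_pos: [0.5557, 0.0135, 0.1244]
orientation: [3.076, 0.625, -0.014]
contact_force: [-6.5, -8.1, 7.6]
grip_width: 0.0292
gripper_force: 49.3
clock: 12.3
tcp_pos: [0.5556, 0.0135, 0.1244]
orientation: [3.077, 0.625, -0.013]
contact_force: [-5.1, -6.9, 6.9]
grip_width: 0.0289
gripper_force: 49.3
target [0.560392 0.015884] err along gauge x,y (mm) 5.324536915837041 0.34859066105541175 tcp [0.55563214 0.01347336 0.12437581]
axle,grip in crops [[305.18007976 366.46221002]
 [307.75598011 162.58524504]] [[566.24763598 535.65774793]
 [566.72345218 291.29077326]]
```

View pics/z6.png

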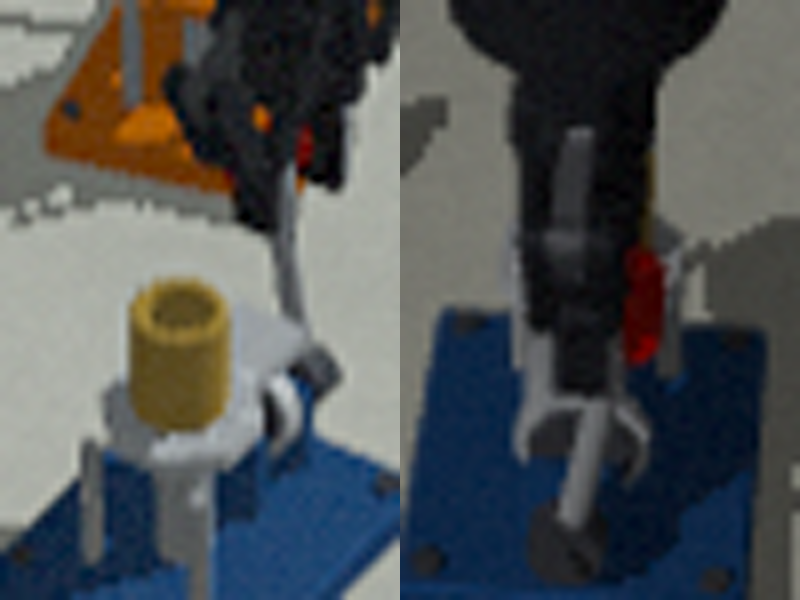

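The sleeve is still home. The lever rod leans right in the side view, from (575,525) to (600,410), so it is short of upright. The red barrel appears beside the finger, at x 625–663, so it may have slipped. I'll quantify that.

```bash
python3 - <<'E'
from h import *
pa=camera_params("scene");pb=camera_params("side")
ex=np.array([.9198,.3926,0]);ey=np.array([-.3926,.9198,0]);O=np.array([.5918,-.0577,0])
for d in (0,.1,.2,.3,.4):
    L=lambda r:O+ey*.08+[0,0,.045]+r*(np.array([0,0,np.cos(d)])-ex*np.sin(d))
    Q=np.array([L(.01),L(.055),L(.1)])
    print(d,((proj(pa,Q)-[258,155])*8).round().tolist(),((proj(pb,Q)-[270,190])*8+[400,0]).round().tolist())
t=get_obs()["tcp_pos"];g=t+[0,0,.019]
Q=np.array([g,g+ey*.02,g-ey*.02,t+ey*.02])
print("grasp pt, outer/inner, outer tip",((proj(pa,Q)-[258,155])*8).round().tolist(),((proj(pb,Q)-[270,190])*8+[400,0]).round().tolist())
E
```

```text
0 [[305.0, 347.0], [307.0, 257.0], [308.0, 163.0]] [[566.0, 512.0], [567.0, 405.0], [567.0, 291.0]]
0.1 [[303.0, 346.0], [294.0, 252.0], [285.0, 154.0]] [[570.0, 513.0], [585.0, 407.0], [602.0, 295.0]]
0.2 [[301.0, 345.0], [282.0, 248.0], [262.0, 147.0]] [[573.0, 513.0], [604.0, 410.0], [636.0, 301.0]]
0.3 [[299.0, 345.0], [270.0, 245.0], [240.0, 143.0]] [[576.0, 514.0], [622.0, 414.0], [670.0, 309.0]]
0.4 [[297.0, 345.0], [259.0, 244.0], [219.0, 141.0]] [[579.0, 515.0], [639.0, 420.0], [702.0, 320.0]]
grasp pt, outer/inner, outer tip [[295.0, 161.0], [325.0, 132.0], [264.0, 191.0], [325.0, 172.0]] [[585.0, 296.0], [580.0, 343.0], [591.0, 250.0], [579.0, 392.0]]
```

```bash
cat > lev.py <<'E'
from h import *
ex=np.array([.9198,.3926,0]);ey=np.array([-.3926,.9198,0]);O=np.array([.5918,-.0577,0]);ez=np.array([0,0,1.])
o=get_obs();t=o["tcp_pos"];g=t+[0,0,.019];print("tcp in gauge mm",((t-O)@np.c_[ex,ey,ez]*1e3).round(1),"F gauge",(o["contact_force"]@np.c_[ex,ey,ez]).round(1),o["grip_width"])
ph=np.linspace(0,2*np.pi,60)
def sil(p,c):
    P=np.array([c+s*.015*ey+.011*(np.cos(q)*ex+np.sin(q)*ez) for s in(-1,1) for q in ph]);u=proj(p,P);return u.min(0).round(1),u.max(0).round(1)
for n in ("wrist","side","scene"):
    p=camera_params(n);f=grab_frame(n).astype(int);r,gg,b=f[...,0],f[...,1],f[...,2]
    c0,c1=sil(p,g);m=(r>70)&(r>2.5*gg)&(r>2.5*b)
    k=np.zeros_like(m);a=[max(0,int(v)) for v in (c0-40)];e=[int(v) for v in c1+40];k[a[1]:e[1],a[0]:e[0]]=1;m&=k>0
    v,u=np.nonzero(m);print(n,"red n",len(u),"u",u.min(),u.max(),"v",v.min(),v.max())
    for d in (-.1,0,.05,.1,.15,.2,.25):
        c=O+ey*.08+.045*ez+.1*(np.cos(d)*ez-np.sin(d)*ex);lo,hi=sil(p,c);print("  d",d,"u",lo[0],hi[0],"v",lo[1],hi[1])
    print("  at grasp",c0,c1)
E
python3 lev.py
```

```text
tcp in gauge mm [ -5.3  79.7 124.4] F gauge [-8.  -5.2  6.1] 0.02902833161828248
wrist red n 3846 u 241 317 v 290 343
  d -0.1 u 236.6 321.9 v 230.0 288.6
  d 0 u 237.5 321.2 v 254.0 312.4
  d 0.05 u 238.1 320.7 v 265.3 323.3
  d 0.1 u 238.7 320.2 v 275.9 333.7
  d 0.15 u 239.4 319.6 v 285.9 343.3
  d 0.2 u 240.1 318.9 v 295.2 352.1
  d 0.25 u 240.9 318.2 v 303.8 360.1
  at grasp [239.5 264.3] [321.2 321.6]
side red n 66 u 247 301 v 199 234
  d -0.1 u 281.0 291.8 v 218.4 234.3
  d 0 u 285.4 296.1 v 218.5 234.4
  d 0.05 u 287.6 298.3 v 218.6 234.6
  d 0.1 u 289.8 300.5 v 218.9 234.8
  d 0.15 u 292.0 302.6 v 219.2 235.2
  d 0.2 u 294.2 304.7 v 219.6 235.6
  d 0.25 u 296.3 306.8 v 220.1 236.0
  at grasp [287.8 219. ] [298.4 235. ]
scene red n 53 u 261 296 v 132 178
  d -0.1 u 293.3 305.4 v 170.7 182.7
  d 0 u 290.4 302.5 v 169.4 181.3
  d 0.05 u 289.0 301.0 v 168.8 180.7
  d 0.1 u 287.6 299.6 v 168.3 180.2
  d 0.15 u 286.2 298.2 v 167.9 179.7
  d 0.2 u 284.8 296.8 v 167.5 179.3
  d 0.25 u 283.4 295.4 v 167.2 179.0
  at grasp [288.8 169.2] [300.9 181.1]
```

The wrist and side edges agree that the lever is about 0.15 rad short, with the barrel having crept about 10 mm in the fingers. I'll grip harder and push on in +x.

```bash
python3 -m jog '[{"rx":0,"ry":0,"rz":0,"x":0,"y":0,"z":0,"jaw":-1},{"rx":0,"ry":0,"rz":0,"x":0,"y":0,"z":0,"jaw":-1},{"rx":0,"ry":0,"rz":0,"x":0.06,"y":0.025,"z":0.004,"jaw":-1},{"rx":0,"ry":0,"rz":0,"x":0.06,"y":0.025,"z":0.004,"jaw":-1},{"rx":0,"ry":0,"rz":0,"x":0.06,"y":0.025,"z":0.004,"jaw":-1},{"rx":0,"ry":0,"rz":0,"x":0,"y":0,"z":0,"jaw":-1},{"rx":0,"ry":0,"rz":0,"x":0,"y":0,"z":0,"jaw":-1}]' 110
python3 lev.py | grep -v "d -"
```

```text
clock: 13.42
tcp_pos: [0.5644, 0.0171, 0.1248]
orientation: [3.076, 0.623, -0.02]
contact_force: [-11.7, -8.6, 10.1]
grip_width: 0.028
gripper_force: 108.0
tcp in gauge mm [  4.2  79.6 124.8] F gauge [-14.1  -3.4  10.1] 0.027988783127600694
wrist red n 3706 u 242 315 v 293 345
  d 0 u 238.3 319.9 v 275.1 333.0
  d 0.05 u 238.9 319.4 v 285.8 343.5
  d 0.1 u 239.5 318.9 v 295.9 353.3
  d 0.15 u 240.2 318.4 v 305.3 362.4
  d 0.2 u 240.9 317.8 v 314.0 370.7
  d 0.25 u 241.6 317.1 v 322.0 378.2
  at grasp [239.4 264.4] [321.1 321.8]
side red n 89 u 244 297 v 199 234
  d 0 u 285.4 296.1 v 218.5 234.4
  d 0.05 u 287.6 298.3 v 218.6 234.6
  d 0.1 u 289.8 300.5 v 218.9 234.8
  d 0.15 u 292.0 302.6 v 219.2 235.2
  d 0.2 u 294.2 304.7 v 219.6 235.6
  d 0.25 u 296.3 306.8 v 220.1 236.0
  at grasp [283.6 218.6] [294.3 234.5]
scene red n 54 u 261 299 v 132 179
  d 0 u 290.4 302.5 v 169.4 181.3
  d 0.05 u 289.0 301.0 v 168.8 180.7
  d 0.1 u 287.6 299.6 v 168.3 180.2
  d 0.15 u 286.2 298.2 v 167.9 179.7
  d 0.2 u 284.8 296.8 v 167.5 179.3
  d 0.25 u 283.4 295.4 v 167.2 179.0
  at grasp [291.6 170.3] [303.6 182.2]
```

```bash
python3 -m jog '[{"rx":0,"ry":0,"rz":0,"x":0.045,"y":0.018,"z":0.01,"jaw":-1},{"rx":0,"ry":0,"rz":0,"x":0.045,"y":0.018,"z":0.01,"jaw":-1},{"rx":0,"ry":0,"rz":0,"x":0,"y":0,"z":0,"jaw":-1},{"rx":0,"ry":0,"rz":0,"x":0,"y":0,"z":0,"jaw":-1}]' 110
sed -i 's/(-.1,0,.05,.1,.15,.2,.25)/(-.05,-.02,0,.02,.05)/' lev.py; python3 lev.py
```

```text
clock: 14.08
tcp_pos: [0.569, 0.019, 0.1245]
orientation: [3.078, 0.62, -0.023]
contact_force: [-9.8, -8.5, 1.2]
grip_width: 0.0272
gripper_force: 108.2
tcp in gauge mm [  9.1  79.5 124.5] F gauge [-12.4  -3.9   1.2] 0.027198164920474197
wrist red n 3701 u 242 315 v 296 349
  d -0.05 u 238.2 319.9 v 275.2 333.2
  d -0.02 u 238.5 319.7 v 281.8 339.9
  d 0 u 238.7 319.5 v 286.2 344.2
  d 0.02 u 238.9 319.3 v 290.4 348.4
  d 0.05 u 239.3 319.1 v 296.7 354.5
  at grasp [239.4 264.4] [321.1 321.9]
side red n 91 u 244 296 v 199 233
  d -0.05 u 283.2 294.0 v 218.4 234.3
  d -0.02 u 284.6 295.3 v 218.4 234.4
  d 0 u 285.4 296.1 v 218.5 234.4
  d 0.02 u 286.3 297.0 v 218.5 234.5
  d 0.05 u 287.6 298.3 v 218.6 234.6
  at grasp [281.5 218.6] [292.2 234.5]
scene red n 49 u 261 300 v 132 179
  d -0.05 u 291.9 303.9 v 170.0 182.0
  d -0.02 u 291.0 303.0 v 169.6 181.5
  d 0 u 290.4 302.5 v 169.4 181.3
  d 0.02 u 289.9 301.9 v 169.1 181.0
  d 0.05 u 289.0 301.0 v 168.8 180.7
  at grasp [293. 171.] [305.  182.9]
```

```bash
python3 -m jog '[{"rx":0,"ry":0,"rz":0,"x":0.03,"y":0.013,"z":0,"jaw":-1},{"rx":0,"ry":0,"rz":0,"x":0,"y":0,"z":0,"jaw":-1},{"rx":0,"ry":0,"rz":0,"x":0,"y":0,"z":0,"jaw":-1},{"rx":0,"ry":0,"rz":0,"x":0,"y":0,"z":0,"jaw":-1}]' 110
python3 lev.py|grep -v " d "; python3 -m jog '[{"rx":0,"ry":0,"rz":0,"x":0,"y":0,"z":0,"jaw":-1},{"rx":0,"ry":0,"rz":0,"x":0,"y":0,"z":0,"jaw":-1},{"rx":0,"ry":0,"rz":0,"x":0,"y":0,"z":0,"jaw":-1},{"rx":0,"ry":0,"rz":0,"x":0,"y":0,"z":0,"jaw":-1},{"rx":0,"ry":0,"rz":0,"x":0,"y":0,"z":0,"jaw":-1},{"rx":0,"ry":0,"rz":0,"x":0,"y":0,"z":0,"jaw":-1},{"rx":0,"ry":0,"rz":0,"x":0,"y":0,"z":0,"jaw":-1},{"rx":0,"ry":0,"rz":0,"x":0,"y":0,"z":0,"jaw":-1}]' 110
python3 lev.py
```

```text
clock: 14.72
tcp_pos: [0.5705, 0.0197, 0.1244]
orientation: [3.078, 0.62, -0.024]
contact_force: [-9.2, -7.8, 1.4]
grip_width: 0.0274
gripper_force: 108.6
tcp in gauge mm [ 10.8  79.6 124.4] F gauge [-11.5  -3.5   1.4] 0.02740481491896739
wrist red n 3722 u 242 315 v 296 349
  at grasp [239.3 264.5] [321.  321.9]
side red n 92 u 244 295 v 199 234
  at grasp [280.7 218.6] [291.5 234.5]
scene red n 52 u 261 300 v 132 179
  at grasp [293.4 171.2] [305.5 183.1]
clock: 15.88
tcp_pos: [0.5705, 0.0197, 0.1244]
orientation: [3.078, 0.62, -0.024]
contact_force: [-9.7, -8.3, 1.6]
grip_width: 0.0277
gripper_force: 108.6
tcp in gauge mm [ 10.8  79.5 124.4] F gauge [-12.2  -3.8   1.6] 0.02772476774101918
wrist red n 3723 u 242 315 v 296 349
  d -0.05 u 238.3 319.7 v 278.8 336.9
  d -0.02 u 238.6 319.5 v 285.5 343.5
  d 0 u 238.8 319.4 v 289.8 347.8
  d 0.02 u 239.0 319.2 v 294.0 351.9
  d 0.05 u 239.4 319.0 v 300.2 358.0
  at grasp [239.4 264.4] [321.1 321.9]
side red n 91 u 244 295 v 199 234
  d -0.05 u 283.2 294.0 v 218.4 234.3
  d -0.02 u 284.6 295.3 v 218.4 234.4
  d 0 u 285.4 296.1 v 218.5 234.4
  d 0.02 u 286.3 297.0 v 218.5 234.5
  d 0.05 u 287.6 298.3 v 218.6 234.6
  at grasp [280.7 218.6] [291.5 234.5]
scene red n 50 u 261 300 v 132 179
  d -0.05 u 291.9 303.9 v 170.0 182.0
  d -0.02 u 291.0 303.0 v 169.6 181.5
  d 0 u 290.4 302.5 v 169.4 181.3
  d 0.02 u 289.9 301.9 v 169.1 181.0
  d 0.05 u 289.0 301.0 v 168.8 180.7
  at grasp [293.4 171.2] [305.5 183.2]
```

```bash
python3 - <<'E'
from h import *
O=np.array([.5918,-.0577]);q=np.linspace(0,6.28,40)
for n in ("scene",):
    p=camera_params(n);f=grab_frame(n).astype(int);r,g,b=np.moveaxis(f,2,0)
    m=(r>60)&(r>1.8*b)&(g>1.3*b);m[:,:265]=0;m[:,295:]=0;m[:170]=0;m[225:]=0
    v,u=np.nonzero(m);print(n,u.min(),u.max(),v.min(),v.max(),len(u))
    for z in (.080,.091):
        P=proj(p,[[O[0]+.018*np.cos(a),O[1]+.018*np.sin(a),z+h] for a in q for h in(0,.045)]);print(z,P.min(0),P.max(0))
E
```

```text
scene 265 294 170 208 353
0.08 [274.42839263 191.45879681] [287.14637272 211.50787886]
0.091 [274.35495237 188.55540722] [287.13748622 208.71351954]
```

```bash
python3 -c "
from bench import *
print(r.hand_in())"
```

```text
the job is handed in; nothing more can be done
None
```

I put the wide-bore sleeve fully home on the gauge pin and let go of it, then raised the cam lever to upright (within about 0.02 rad by the cameras) and handed in while still holding it, gripped near the edge of the finger pads because the barrel had crept about 10 mm.

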